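# Load the water samples into the cooler rack in reverse order

## Task

Move the four sample bottles from the plywood field carrier into the wells of the blue cooler rack in reverse order: the bottle nearest the carrier's handle goes into the well farthest from the cooler rack's handle, and so on, so that the bottle farthest from the carrier's handle ends next to the cooler rack's handle. Stand each one flat on the floor of its own well and never tip a bottle over.

Things in the scene. Friction and masses are not known exactly. Their poses are not given: they have to be found in the camera images.
- carrier: Field carrier, source, fixed: plywood board 86 (x) by 288 (y), 10 mm high, with four dark steel rings in a row at y = -105, -35, 35, 105 mm (x = 0). Origin: centre of its underside, on the bench. A dark flat carrying loop, 34 mm out, 13 mm high, at its +y end is its handle. Stands left or right of the cooler rack, turned up to 0.4 rad.
- cooler: Cooler rack, target, fixed: blue plastic tray 76 (x) by 288 (y), 20 mm high, three cross walls making four open square wells in a row, centres at y = -105, -35, 35, 105 mm (x = 0, good to 1 mm). Wells 64 mm square inside, floor 6 mm and wall tops 20 mm above the bench. Origin: centre of its underside, on the bench. Handle: dark loop as on the carrier, at its +y end.
- tall: Tall slim round bottle, white, grey cap, loose, upright, 105 mm high, about 0.1 kg. Straight body 36 mm in diameter up to 84 mm, cap 24 mm in diameter from 88 mm up. Origin: centre of its foot, z up. Grip across the body 65 mm above the foot. Like all four it starts in a ring of the carrier, foot 10 mm above the bench.
- jar: Low wide round jar, white with a wide grey lid, loose, upright, 70 mm high, about 0.12 kg. Body 43 mm in diameter, lid 46 mm in diameter from 44 to 70 mm. Origin: centre of its foot, z up its axis. Easily gripped across the lid 55 mm above the foot.
- square: Square bottle, white with round grey cap, loose, upright, 95 mm high, about 0.12 kg. Body 38 by 38 mm up to 78 mm, cap 24 mm in diameter from 78 to 95 mm. Origin: centre of its foot, z up its axis, x and y square to its flat sides, which start within about 0.1 rad of the carrier's axes. Easily gripped across two flat sides 60 mm above the foot.
- flask: Conical flask, white with a tall round grey cap, loose, upright, 90 mm high, about 0.09 kg. Foot 46 mm in diameter, narrowing to a 23 mm neck at 50 mm; cap 26 mm in diameter from 58 to 90 mm. Origin: centre of its foot, z up its axis. Easily gripped across the cap 76 mm above the foot.
- collar_tall: Fixed dark steel ring, 53 mm outside, 45 mm bore, 8 mm high, open below, standing on the carrier board round the foot of the tall slim bottle at the start. Origin: centre of its underside (on the board's top face). It stays behind and so marks the place the tall slim bottle came from.
- collar_jar: Fixed dark steel ring, 63 mm outside, 55 mm bore, 8 mm high, open below, standing on the carrier board round the foot of the wide jar at the start. Origin: centre of its underside (on the board's top face). It stays behind and so marks the place the wide jar came from.
- collar_square: Fixed dark steel ring, 66 mm outside, 58 mm bore, 8 mm high, open below, standing on the carrier board round the foot of the square bottle at the start. Origin: centre of its underside (on the board's top face). It stays behind and so marks the place the square bottle came from.
- collar_flask: Fixed dark steel ring, 63 mm outside, 55 mm bore, 8 mm high, open below, standing on the carrier board round the foot of the conical flask at the start. Origin: centre of its underside (on the board's top face). It stays behind and so marks the place the conical flask came from.
Mind the look-alikes: they are no part of the job. What is shaped like the tall but turquoise is not meant.

How it is judged:
At the end, for the whole second after the job is handed in: Each bottle stands at rest, upright (0.1 rad), on the floor (within 4 mm) of the cooler well that mirrors its ring on the carrier (ring at y on the carrier, bottle at -y on the cooler rack), within 15.5 mm of the well's centre along each rack axis (((y of collar_tall in the frame of carrier between -0.125 and -0.085 m and y of tall in the frame of cooler between 0.0895 and 0.1205 m) or (y of collar_tall in the frame of carrier between -0.055 and -0.015 m and y of tall in the frame of cooler between 0.0195 and 0.0505 m) or (y of collar_tall in the frame of carrier between 0.015 and 0.055 m and y of tall in the frame of cooler between -0.0505 and -0.0195 m) or (y of collar_tall in the frame of carrier between 0.085 and 0.125 m and y of tall in the frame of cooler between -0.1205 and -0.0895 m)) and x of tall in the frame of cooler between -0.0155 and 0.0155 m and z of each of tall, jar, square, flask in the frame of cooler below 0.01 m and angle between each of tall, jar, square, flask's own z axis and vertical below 0.1 rad and linear speed of each of tall, jar, square, flask below 0.02 m/s and angular speed of each of tall, jar, square, flask below 0.2 rad/s and ((y of collar_jar in the frame of carrier between -0.125 and -0.085 m and y of jar in the frame of cooler between 0.0895 and 0.1205 m) or (y of collar_jar in the frame of carrier between -0.055 and -0.015 m and y of jar in the frame of cooler between 0.0195 and 0.0505 m) or (y of collar_jar in the frame of carrier between 0.015 and 0.055 m and y of jar in the frame of cooler between -0.0505 and -0.0195 m) or (y of collar_jar in the frame of carrier between 0.085 and 0.125 m and y of jar in the frame of cooler between -0.1205 and -0.0895 m)) and x of jar in the frame of cooler between -0.0155 and 0.0155 m and ((y of collar_square in the frame of carrier between -0.125 and -0.085 m and y of square in the frame of cooler between 0.0895 and 0.1205 m) or (y of collar_square in the frame of carrier between -0.055 and -0.015 m and y of square in the frame of cooler between 0.0195 and 0.0505 m) or (y of collar_square in the frame of carrier between 0.015 and 0.055 m and y of square in the frame of cooler between -0.0505 and -0.0195 m) or (y of collar_square in the frame of carrier between 0.085 and 0.125 m and y of square in the frame of cooler between -0.1205 and -0.0895 m)) and x of square in the frame of cooler between -0.0155 and 0.0155 m and ((y of collar_flask in the frame of carrier between -0.125 and -0.085 m and y of flask in the frame of cooler between 0.0895 and 0.1205 m) or (y of collar_flask in the frame of carrier between -0.055 and -0.015 m and y of flask in the frame of cooler between 0.0195 and 0.0505 m) or (y of collar_flask in the frame of carrier between 0.015 and 0.055 m and y of flask in the frame of cooler between -0.0505 and -0.0195 m) or (y of collar_flask in the frame of carrier between 0.085 and 0.125 m and y of flask in the frame of cooler between -0.1205 and -0.0895 m)) and x of flask in the frame of cooler between -0.0155 and 0.0155 m); the robot touches nothing.
It fails at once if a bottle is tipped over (more than 0.6 rad from upright) (angle between any of tall, jar, square, flask's own z axis and vertical above 0.6 rad).
It also fails if it takes over 125 s, if anything falls off the work surface, if the arm or the gripper's body presses on something with over 40 N, if the wrist force passes 120 N, or if a joint passes its speed limit or range.

## Robot

A 6-joint arm with a two-finger parallel gripper is mounted at the origin on the work surface. World frame = base frame: x ahead of the robot, y to its left, z up, the work surface at z = 0. Lengths are in m, angles in rad, forces in N, time in s.
With the tool pointing down it reaches from about 0.3 to 0.75 m from the base axis. Payload 8.5 kg.
Tool frame: the origin (TCP) lies midway between the tips of the shut fingers; the grasp point (between the pads) lies 19 mm behind it; z points along the fingers, x is the direction in which the jaws open and shut, and the axes are right-handed (so a half turn about z gives the same grasp; the last joint's range is limited). The gripper opens to 85 mm and grips with 20 to 120 N. Pads are 22 mm wide; open, the fingers measure 114 mm over their backs; the gripper's body (76 mm by 85 mm) begins 54 mm behind the grasp point. The pads swing forward as they close: fully open they stand 13 mm farther back than shut.
Start: joints at [-1.371, 0.381, 1.297, -0, 1.464, -0.215], TCP at [0.222, -0.503, 0.231] pointing down, gripper open.
Joint ranges: [-3.11, 3.11], [-0.89, 2.33], [0.22, 2.48], [-1.42, 4.56], [0.17, 2.85], [-2.88, 2.88]. Speed limits (rad/s): [2.39, 2.39, 3.14, 3.14, 3.14, 3.14].

## Interface

Orientations are given as a rotation vector (axis times angle).
In Python, from plant import manip gives the robot as it stands.
- The arm moves only by the tool jog_arm, never from a script. Its argument "series" is a list of rows, each a list of 5 numbers: the shift along the tool's x, y, z in cm, then the turn about the tool's z in rad, then the gripper command: -1 is fully open, 1 is shut, values between are in proportion. In form: [[x, y, z, yaw, fingers], ...]. A call has 1 to 20 rows; each row is the pose to reach, as a shift and turn from the pose commanded when the call began, along the tool's axes at that moment; what a row does not reach only later rows make up. A row lasts 1/8 s, in which the tool goes at most 62.5 mm and 10.7 degrees, less where a joint would pass 70% of its speed; a pose out of reach is approached as far as the arm can. A call with a gripper value outside its range is refused whole. The fingers move at their own pace and stop on an object; "newtons" is the grip in N (left out, the last holds). Time passes only in rows, so rows that repeat a pose let the fingers close. It gives the time, the measured TCP pose, the force and the opening at its end, in the units of the state.
- manip.read_state(): the state, without advancing time (a new reading comes with each control period).
- manip.capture(name): name is "scene" or "top"; returns a dict with "pixels" (480x640x3 uint8, red, green, blue), "z_map" (480x640 float32, m along the optical axis (not along the pixel's ray), 0 where there is no reading), "fx", "fy", "cx", "cy" (pixels), "R" (3x3) and "t" (3): a world point X has camera coordinates R X + t. Camera axes: x right, y down, z forward; pixel columns grow to the right and rows downward; lengths in m; the calibration is good to about 2 mm. A picture is of the moment at which its call begins.
- manip.sign_off(): hands the job in, once; it reports no verdict.
Trained networks look in the newest picture that a camera, given by its name, has taken for a name from the list of things; names that differ only in an ending like _2 or _b are one class to them, and where a whole thing is asked for, a point or a joint stands for the part that bears it (a point fixed in the world has none). Each returns a list of dicts, best first, with "p" (0 to 1); they miss things now and then, are a little off and sometimes report something else, mostly with a low value. They report only what shows in the picture. A call takes as long as a camera call. They do not tell look-alikes from the thing itself.
- manip.look_for(camera, thing): "box" ([left, top, right, bottom] in pixels, round what is visible of it).
The state is a dict: "t": time; "joints": joint angles; "joint_velocities": joint speeds; "joint_torque": joint torques, N m; "eef_pos": TCP position; "orientation": TCP orientation; "force": force on the tool from outside, world axes, zero at the start; "wrist_torque": the same for the moment, N m; "gripper_width": finger opening in m.
Only numpy, scipy, OpenCV 4.12 (cv2) and the standard library are available. Lean on these libraries where they do the work, as an engineer would, in place of code of your own. Each camera call takes 0.05 s, during which the arm holds its last target.

## Working session

There is one attempt and no reset: what is moved stays moved. The work goes in short steps, Python scripts to look and compute and a tool call to move; the robot and the scene stay as the last step left them, time stands still between calls to the robot, and variables do not carry over. Pictures are saved under pics/ and viewed, and the job is handed in when it is done.

Besides the shell and the picture viewer there is one more tool, called as a command line: name --pt "numbers of a row" for each row, then --argument value for the rest. jog_arm: Moves the arm, as the interface text tells. Its arguments: {"type":"object","properties":{"series":{"type":"array"},"newtons":{"type":"number"}},"required":["series"]}

```bash
ls; mkdir -p pics; python3 - <<'E'
from plant import manip
import cv2,numpy as np,pickle
s=manip.read_state()
for k,v in s.items(): print(k,np.round(v,4))
for n in("scene","top"):
    c=manip.capture(n); pickle.dump(c,open(n+"0.pkl","wb"))
    cv2.imwrite(f"pics/{n}0.png",c["pixels"][:,:,::-1])
    print(n,c["fx"],c["fy"],c["cx"],c["cy"],np.round(c["R"],4).tolist(),np.round(c["t"],4), -c["R"].T@c["t"])
E
```

```text
pics
t 0.0
joints [-1.3713  0.3812  1.2983 -0.      1.4636 -0.2153]
joint_velocities [-0.0011  0.0015 -0.0005  0.0015  0.0004 -0.0023]
joint_torque [ 8.00000e-04 -4.48461e+01 -2.31280e+01 -1.00000e-04  4.80000e-03
  0.00000e+00]
eef_pos [ 0.2216 -0.5031  0.2307]
orientation [-2.6304e+00  1.7158e+00  1.7000e-03]
force [0.5322 0.17   0.2447]
wrist_torque [-0.013  -0.0008 -0.0217]
gripper_width 0.0857
scene 450.73338006353487 450.73338006353487 316.8283786612348 250.90101880017488 [[-0.0637, 0.9979, 0.0146], [0.8327, 0.0612, -0.5503], [-0.55, -0.0229, -0.8348]] [ 0.0728 -0.4368  1.2782] [ 1.07135383 -0.01658476  0.82563607]
top 523.3854484459442 523.3854484459442 316.51925209879914 238.707363298616 [[0.0278, -0.9996, -0.0053], [-0.9822, -0.0264, -0.186], [0.1857, 0.0104, -0.9825]] [-0.0445  0.5666  0.8898] [ 0.39244779 -0.03876589  0.97934361]
```

View pics/scene0.png

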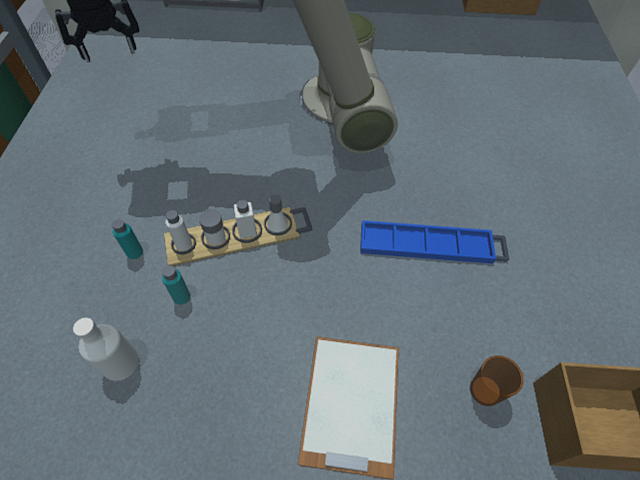

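View pics/top0.png

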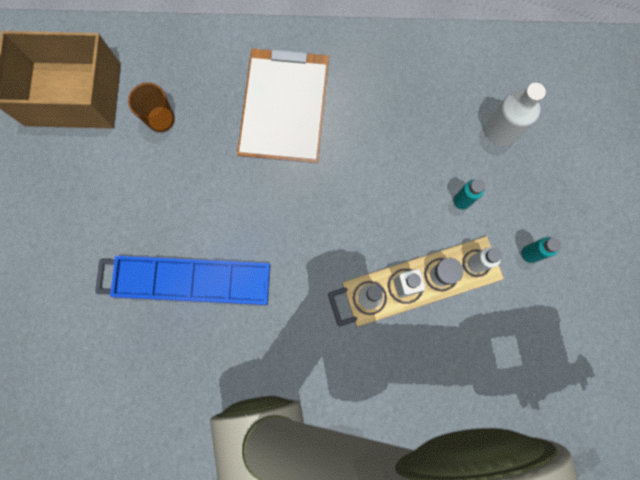

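The top picture shows the carrier at (425,280) with its handle at the left, (342,307). From the handle its bottles are flask (372,297), square (408,283), jar (446,272) and white tall (485,260). The cooler is at (190,280) with its handle at the left, (105,276). Two turquoise look-alikes of the tall stand at (468,194) and (540,250). The white one in the ring is the one meant.

```bash
cat > h.py <<'E'
import cv2,numpy as np,pickle
def cloud(c):
    z=c["z_map"];v,u=np.mgrid[0:480,0:640]
    P=np.stack([(u-c["cx"])/c["fx"]*z,(v-c["cy"])/c["fy"]*z,z],-1)
    return (P-c["t"])@c["R"]
def proj(c,X):
    p=np.atleast_2d(X)@c["R"].T+c["t"]; return np.c_[c["fx"]*p[:,0]/p[:,2]+c["cx"],c["fy"]*p[:,1]/p[:,2]+c["cy"]]
def ray_at(c,uv,z):
    uv=np.atleast_2d(uv); d=np.c_[(uv[:,0]-c["cx"])/c["fx"],(uv[:,1]-c["cy"])/c["fy"],np.ones(len(uv))]@c["R"]
    o=-c["R"].T@c["t"]; return o+d*((z-o[2])/d[:,2])[:,None]
E
python3 - <<'E'
from h import *
for n in("scene","top"):
    c=pickle.load(open(n+"0.pkl","rb"));W=cloud(c);hsv=cv2.cvtColor(c["pixels"],cv2.COLOR_RGB2HSV)
    ok=c["z_map"]>0
    bench=ok&(abs(W[...,2])<.02)&(W[...,0]>.3)&(W[...,0]<.8)&(abs(W[...,1])<.3)
    print(n,"bench z",np.median(W[bench][:,2]))
    H,S,V=cv2.split(hsv)
    for name,m in(("cooler",(H>105)&(H<130)&(S>150)),("carrier",(H>12)&(H<30)&(S>70)&(V>110)&(W[...,0]<.6))):
        m=m&ok
        k,l,st,ce=cv2.connectedComponentsWithStats(cv2.morphologyEx(m.astype('uint8'),cv2.MORPH_CLOSE,np.ones((9,9))))
        i=1+np.argmax(st[1:,4]); mm=(l==i)&m
        P=W[mm]; print(name,st[i],"zpct",np.round(np.percentile(P[:,2],[2,25,50,75,98]),4))
        # contour -> plane
        h=.02 if name=="cooler" else .01
        uv=np.argwhere(mm)[:,::-1].astype(float)
        X=ray_at(c,uv,h)[:,:2] 
        if name=="cooler":
            pass
        r=cv2.minAreaRect(X.astype('float32')*1000); print(" plane rect",r)
        T=P[abs(P[:,2]-h)<.006]; print(" cloud rect",cv2.minAreaRect(T[:,:2].astype('float32')*1000))
    # above-board bottles
    for bn,lo in(("tall",0),("jar",0),("square",0),("flask",0)):
        pass
    m=ok&(W[...,2]>.03)&(W[...,0]>.3)&(W[...,0]<.65)&(W[...,1]<.0)&(W[...,2]<.125)
    k,l,st,ce=cv2.connectedComponentsWithStats(m.astype('uint8'),connectivity=4)
    for i in range(1,k):
        if st[i,4]>40:
            P=W[l==i];zt=np.percentile(P[:,2],97);T=P[P[:,2]>zt-.006]
            cc,R=cv2.minEnclosingCircle(T[:,:2].astype('float32')*1000)
            print(" blob",st[i],"ztop %.4f"%zt,"top med",np.round(np.median(T,0),4),np.round(cc,1),round(R,1))
E
```

```text
scene bench z 0.0007880198437761215
cooler [ 361  221  135   42 4331] zpct [0.0026 0.006  0.0077 0.0165 0.0219]
 plane rect ((497.1925964355469, 199.44139099121094), (287.9927673339844, 87.64794158935547), 88.81405639648438)
 cloud rect ((491.24285888671875, 199.96392822265625), (288.8697814941406, 78.36392211914062), 89.01383972167969)
carrier [ 165  208  134   57 2210] zpct [0.0075 0.0095 0.0106 0.0116 0.0139]
 plane rect ((504.65484619140625, -230.2859344482422), (85.26234436035156, 285.3763427734375), 19.357011795043945)
 cloud rect ((504.11395263671875, -230.57582092285156), (85.43790435791016, 285.20513916015625), 19.348846435546875)
 blob [268 194  18  33 412] ztop 0.1019 top med [ 0.4714 -0.1328  0.1005] [ 470.  -132.9] 13.3
 blob [233 199  23  35 571] ztop 0.1067 top med [ 0.4936 -0.1975  0.1054] [ 492.5 -199. ] 13.0
 blob [199 209  25  31 586] ztop 0.0829 top med [ 0.5152 -0.264   0.0805] [ 514.2 -264.8] 23.4
 blob [165 210  25  36 583] ztop 0.1166 top med [ 0.5387 -0.3294  0.1154] [ 536.9 -330.7] 13.0
 blob [112 219  27  33 566] ztop 0.1067 top med [ 0.5615 -0.4334  0.1056
[... 530 characters left out ...]
9.375022888183594)
 cloud rect ((502.67083740234375, -227.38526916503906), (85.11618041992188, 286.5643615722656), 19.40989112854004)
 blob [459 191  24  15 205] ztop 0.1028 top med [ 0.6492 -0.3056  0.1029] [ 649.5 -305.6] 6.2
 blob [526 236  35  25 606] ztop 0.1062 top med [ 0.5593 -0.4305  0.1043] [ 559.6 -431.2] 12.1
 blob [470 247  32  25 571] ztop 0.1164 top med [ 0.5366 -0.3269  0.1144] [ 537.4 -326.6] 12.1
 blob [432 258  32  27 662] ztop 0.0823 top med [ 0.5135 -0.2612  0.0796] [ 513.8 -261. ] 23.2
 blob [395 269  30  28 609] ztop 0.1061 top med [ 0.4917 -0.1944  0.1044] [ 492.1 -194.4] 12.0
 blob [361 285  22  22 377] ztop 0.1022 top med [ 0.4704 -0.1301  0.0995] [ 470. -130.] 12.8
```

```bash
python3 - <<'E'
from h import *
a=[]
for n,(x0,y0,x1,y1) in(("scene",(110,190,330,290)),("top",(320,225,510,335))):
    c=pickle.load(open(n+"0.pkl","rb"));a.append(cv2.resize(c["pixels"][y0:y1,x0:x1,::-1],(760,int(760/(x1-x0)*(y1-y0))*1),interpolation=cv2.INTER_CUBIC)[:440])
im=np.zeros((sum(i.shape[0] for i in a),760,3),'uint8');r=0
for i in a: im[r:r+i.shape[0]]=i;r+=i.shape[0]
im=cv2.resize(im,(540,int(im.shape[0]*540/760)));print(im.shape);cv2.imwrite("pics/crop0.png",im)
E
```

```text
(557, 540, 3)
```

View pics/crop0.png

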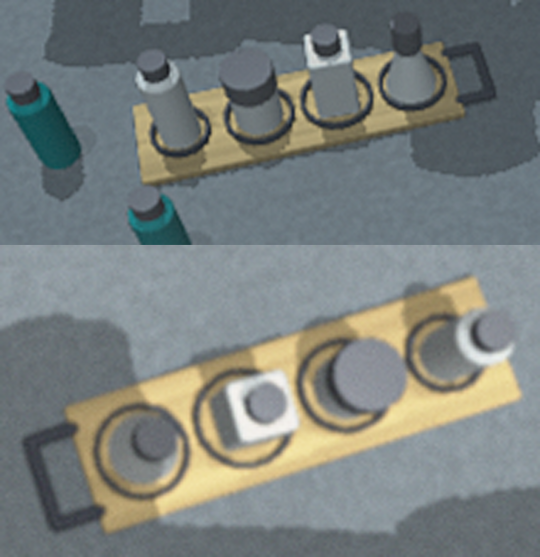

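The enlarged crop confirms the order. In its lower half the flask is next to the loop (140,450), followed by square (260,405), jar (365,375) and white tall (485,335). The turquoise bottles stand off the carrier and I'm ignoring them. The two views agree to about 3 mm, so I'll use their means.

```bash
cat > g.py <<'E'
import numpy as np,sys
from scipy.spatial.transform import Rotation as Ro
from plant import manip
a=np.radians(19.37);b=np.radians(-1.2)
Y=np.array([.0209,.9998]);C=np.array([.4913,.2012])
pick={"flask":(.470,-.1315),"square":(.4923,-.1965),"jar":(.514,-.263),"tall":(.537,-.3286)}
place={n:C+Y*y for n,y in(("flask",-.105),("square",-.035),("jar",.035),("tall",.105))}
def rel(x,y,z,jaw):
    s=manip.read_state();R=Ro.from_rotvec(s["orientation"]).as_matrix();p=np.array(s["eef_pos"])
    d=R.T@(np.array([x,y,z])-p)*100
    # jaw = world angle wanted of tool x (mod pi); turn about tool z (down)
    cur=np.arctan2(R[1,0],R[0,0]); t=-(jaw-cur)
    t=(t+np.pi/2)%np.pi-np.pi/2
    print("pos",np.round(p,4),"jaw",round(cur,3),"toolz",np.round(R[:,2],3),"j6",round(s["joints"][5],2),"-> shift cm",np.round(d,2),"turn",round(t,3),"w",round(s["gripper_width"],4),"F",np.round(s["force"],1),"t",round(s["t"],2))
E
python3 - <<'E'
from g import *
rel(.470,-.1315,.20,a)
E
```

```text
pos [ 0.2216 -0.5031  0.2308] jaw -1.156 toolz [-0.     0.001 -1.   ] j6 -0.22 -> shift cm [-23.99 -37.71   3.12] turn -1.494 w 0.0856 F [ 0.6 -0.6  0.5] t 0.1
```

jog_arm --pt "-24.0 -37.7 3.1 -1.49 -1" --pt "-24.0 -37.7 3.1 -1.49 -1" --pt "-24.0 -37.7 3.1 -1.49 -1" --pt "-24.0 -37.7 3.1 -1.49 -1" --pt "-24.0 -37.7 3.1 -1.49 -1" --pt "-24.0 -37.7 3.1 -1.49 -1" --pt "-24.0 -37.7 3.1 -1.49 -1" --pt "-24.0 -37.7 3.1 -1.49 -1" --pt "-24.0 -37.7 3.1 -1.49 -1" --pt "-24.0 -37.7 3.1 -1.49 -1" --pt "-24.0 -37.7 3.1 -1.49 -1" --pt "-24.0 -37.7 3.1 -1.49 -1" --pt "-24.0 -37.7 3.1 -1.49 -1" --pt "-24.0 -37.7 3.1 -1.49 -1" --newtons 40

```text
t: 1.85
eef_pos: [0.4699, -0.1319, 0.2003]
orientation: [-3.098, -0.521, 0.0]
force: [0.4, 0.0, 0.1]
gripper_width: 0.0854
```

```bash
python3 - <<'E'
from g import *
rel(.470,-.1315,.066,a)
E
```

```text
pos [ 0.4699 -0.1319  0.2003] jaw 0.334 toolz [-0.  0. -1.] j6 -0.85 -> shift cm [ 0.02 -0.03 13.43] turn -0.005 w 0.0854 F [0.4 0.  0.1] t 1.85
```

jog_arm --pt "0 0 4 0 -1" --pt "0 0 8 0 -1" --pt "0 0 11 0 -1" --pt "0 0 13.4 0 -1" --pt "0 0 13.4 0 -1" --pt "0 0 13.4 0 1" --pt "0 0 13.4 0 1" --pt "0 0 13.4 0 1" --pt "0 0 13.4 0 1" --pt "0 0 13.4 0 1" --pt "0 0 13.4 0 1" --pt "0 0 13.4 0 1" --pt "0 0 13.4 0 1" --pt "0 0 13.4 0 1"

```text
t: 3.6
eef_pos: [0.4703, -0.1319, 0.0669]
orientation: [3.097, 0.522, 0.001]
force: [0.1, 0.3, 6.0]
gripper_width: 0.0247
```

jog_arm --pt "0 0 -1 0 1" --pt "0 0 -3 0 1" --pt "0 0 -6 0 1" --pt "0 0 -9 0 1" --pt "0 0 -12 0 1" --pt "0 0 -14 0 1" --pt "0 0 -14 0 1" --pt "0 0 -14 0 1"

```text
t: 4.6
eef_pos: [0.4695, -0.1315, 0.2055]
orientation: [-3.097, -0.522, 0.002]
force: [0.5, -0.1, -1.7]
gripper_width: 0.0249
```

```bash
cat > snap.py <<'E'
import sys
from h import *
from plant import manip
n=sys.argv[1];out=[]
for cam,(x0,y0,x1,y1) in(("scene",(100,120,520,290)),("top",(90,220,560,400))):
    c=manip.capture(cam);pickle.dump(c,open(f"{cam}_{n}.pkl","wb"))
    im=c["pixels"][y0:y1,x0:x1,::-1];out.append(cv2.resize(im,(760,int(760/(x1-x0)*(y1-y0)))))
im=np.vstack(out)[:600];cv2.imwrite(f"pics/{n}.png",im)
E
python3 snap.py flask1; python3 - <<'E'
from g import *
rel(*place["flask"],.208,b)
E
```

```text
pos [ 0.4695 -0.1316  0.2054] jaw 0.334 toolz [-0.002  0.001 -1.   ] j6 -0.85 -> shift cm [  9.31 -20.88  -0.24] turn 0.355 w 0.0253 F [ 0.8  0.4 -0.7] t 4.7
```

View pics/flask1.png

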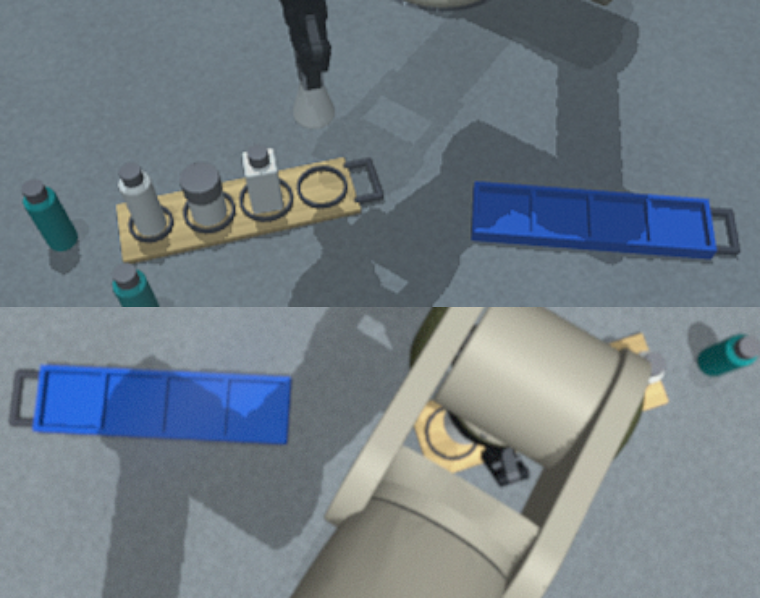

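The crop shows the flask hanging upright in the fingers at (315,105), its ring empty at (322,187), and the other bottles undisturbed.

jog_arm --pt "2.0 -4.5 0 0.1 1" --pt "4.0 -9.0 0 0.2 1" --pt "6.0 -13.5 0 0.3 1" --pt "8.0 -18.0 0 0.355 1" --pt "9.3 -20.9 0 0.355 1" --pt "9.3 -20.9 0 0.355 1" --pt "9.3 -20.9 0 0.355 1" --pt "9.3 -20.9 0 0.355 1"

```text
t: 5.7
eef_pos: [0.4893, 0.0952, 0.2061]
orientation: [3.141, -0.035, -0.001]
force: [0.6, 0.4, -1.3]
gripper_width: 0.0246
```

```bash
python3 snap.py flask2; python3 - <<'E'
from g import *
rel(*place["flask"],.064,b)
E
```

```text
pos [0.4893 0.0954 0.2063] jaw -0.022 toolz [-0. -0. -1.] j6 -0.02 -> shift cm [-0.02 -0.08 14.23] turn -0.001 w 0.0246 F [ 0.7 -0.1 -0.7] t 5.8
```

View pics/flask2.png

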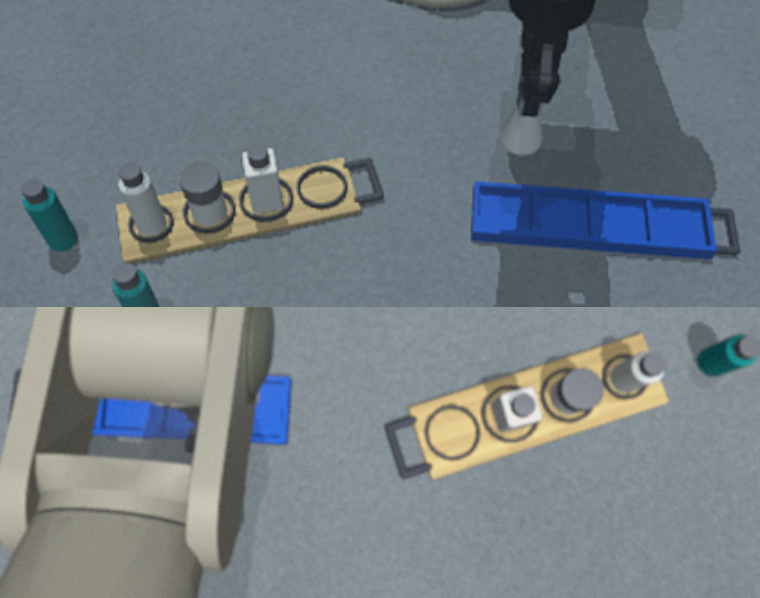

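The flask hangs above the end well at (522,135), upright.

jog_arm --pt "0 -0.1 4 0 1" --pt "0 -0.1 8 0 1" --pt "0 -0.1 11 0 1" --pt "0 -0.1 13 0 1" --pt "0 -0.1 13.6 0 1" --pt "0 -0.1 14.0 0 1" --pt "0 -0.1 14.3 0 1" --pt "0 -0.1 14.3 0 1" --pt "0 -0.1 14.3 0 1"

```text
t: 6.92
eef_pos: [0.4895, 0.0972, 0.0637]
orientation: [3.141, -0.033, 0.001]
force: [0.0, -0.0, 0.0]
gripper_width: 0.0251
```

jog_arm --pt "0 0 0 0 0.3" --pt "0 0 0 0 0" --pt "0 0 0 0 -1" --pt "0 0 0 0 -1" --pt "0 0 0 0 -1" --pt "0 0 0 0 -1" --pt "0 0 0 0 -1" --pt "0 0 0 0 -1" --pt "0 0 -3 0 -1" --pt "0 0 -7 0 -1" --pt "0 0 -11 0 -1" --pt "0 0 -14 0 -1" --pt "0 0 -14 0 -1"

```text
t: 8.55
eef_pos: [0.4901, 0.0972, 0.2052]
orientation: [3.141, -0.033, 0.007]
force: [-0.4, 0.5, -0.1]
gripper_width: 0.0854
```

```bash
python3 snap.py flask3; python3 - <<'E'
from g import *
rel(*pick["square"],.204,a)
E
```

```text
pos [0.489  0.0972 0.2027] jaw -0.021 toolz [-0.001  0.    -1.   ] j6 -0.02 -> shift cm [ 0.95 29.36 -0.13] turn -0.359 w 0.0853 F [ 0.3 -0.4 -0.4] t 8.65
```

View pics/flask3.png

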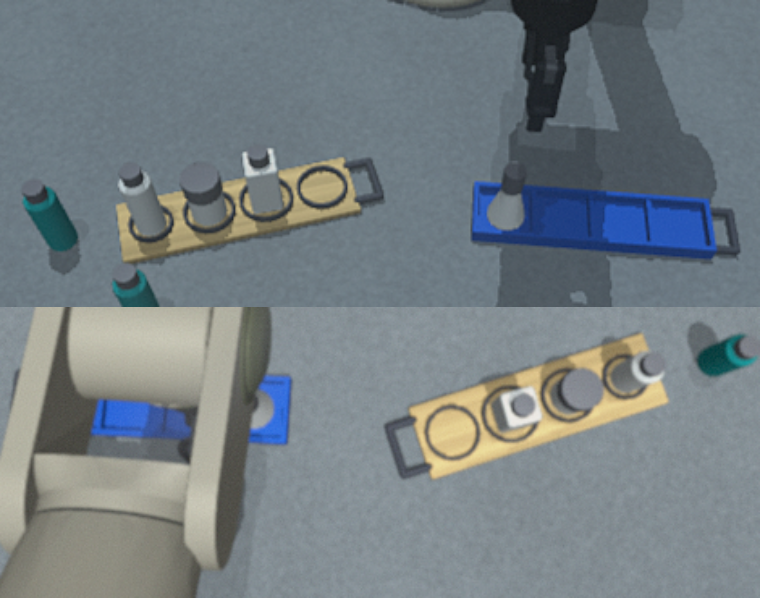

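The flask stands upright in the end well, at (507,200). Next is the square bottle.

jog_arm --pt "0.2 6 0 -0.1 -1" --pt "0.4 12 0 -0.2 -1" --pt "0.7 18 0 -0.3 -1" --pt "0.9 24 0 -0.36 -1" --pt "0.9 29.4 0 -0.36 -1" --pt "0.9 29.4 0 -0.36 -1" --pt "0.9 29.4 0 -0.36 -1" --pt "0.9 29.4 0 -0.36 -1"

```text
t: 9.65
eef_pos: [0.4921, -0.1957, 0.203]
orientation: [-3.095, -0.532, 0.001]
force: [0.0, 0.7, -0.1]
gripper_width: 0.0856
```

```bash
python3 - <<'E'
from g import *
rel(*pick["square"],.048,a)
E
```

```text
pos [ 0.4921 -0.1957  0.203 ] jaw 0.341 toolz [-0.001  0.001 -1.   ] j6 -0.94 -> shift cm [-0.   0.1 15.5] turn 0.002 w 0.0856 F [ 0.   0.7 -0.1] t 9.65
```

jog_arm --pt "0 0.1 4 0 -1" --pt "0 0.1 8 0 -1" --pt "0 0.1 12 0 -1" --pt "0 0.1 15.5 0 -1" --pt "0 0.1 15.5 0 -1" --pt "0 0.1 15.5 0 1" --pt "0 0.1 15.5 0 1" --pt "0 0.1 15.5 0 1" --pt "0 0.1 15.5 0 1" --pt "0 0.1 15.5 0 1" --pt "0 0.1 15.5 0 1" --pt "0 0.1 15.5 0 1" --pt "0 0.1 14.5 0 1" --pt "0 0.1 12 0 1" --pt "0 0.1 8 0 1" --pt "0 0.1 4 0 1" --pt "0 0.1 1 0 1" --pt "0 0.1 0 0 1" --pt "0 0.1 0 0 1" --pt "0 0.1 0 0 1"

```text
t: 12.15
eef_pos: [0.492, -0.1976, 0.202]
orientation: [-3.095, -0.53, 0.003]
force: [-0.0, 0.5, -2.0]
gripper_width: 0.038
```

```bash
python3 snap.py sq1; python3 - <<'E'
from g import *
rel(*place["square"],.204,b)
E
```

```text
pos [ 0.4922 -0.1977  0.2022] jaw 0.339 toolz [-0.002  0.001 -1.   ] j6 -0.94 -> shift cm [ 11.95 -34.38  -0.13] turn 0.36 w 0.0378 F [-0.   0.9 -0.9] t 12.25
```

View pics/sq1.png

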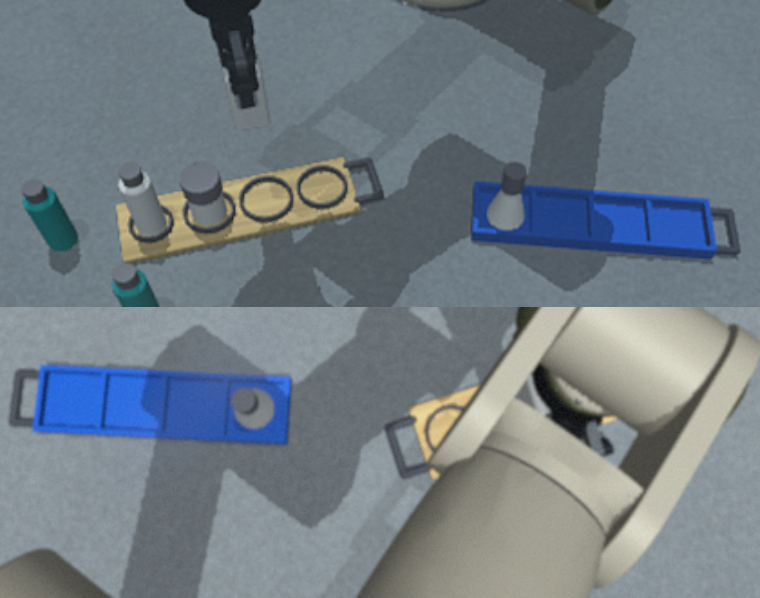

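The square bottle is held upright at (250,100), and the flask stands in the end well in both views. Moving to the next well.

jog_arm --pt "2 -5 0 0.1 1" --pt "3.7 -10.5 0 0.2 1" --pt "5.6 -16 0 0.3 1" --pt "7.5 -21.5 0 0.36 1" --pt "9.4 -27 0 0.36 1" --pt "11.2 -32 0 0.36 1" --pt "11.9 -34.3 0 0.36 1" --pt "11.9 -34.3 0 0.36 1" --pt "11.9 -34.3 0 0.36 1" --pt "11.9 -34.3 0 0.36 1"

```text
t: 13.5
eef_pos: [0.4908, 0.1642, 0.2032]
orientation: [3.141, -0.035, -0.0]
force: [0.2, -0.5, -0.4]
gripper_width: 0.0382
```

```bash
python3 - <<'E'
from g import *
rel(*place["square"],.0437,b)
E
```

```text
pos [0.4908 0.1642 0.2032] jaw -0.022 toolz [-0. -0. -1.] j6 0.12 -> shift cm [-0.02 -0.21 15.95] turn -0.002 w 0.0382 F [ 0.2 -0.5 -0.4] t 13.5
```

jog_arm --pt "0 -0.2 4 0 1" --pt "0 -0.2 8 0 1" --pt "0 -0.2 12 0 1" --pt "0 -0.2 14.5 0 1" --pt "0 -0.2 15.3 0 1" --pt "0 -0.2 15.6 0 1" --pt "0 -0.2 15.9 0 1" --pt "0 -0.2 15.9 0 1" --pt "0 -0.2 15.9 0 1"

```text
t: 14.62
eef_pos: [0.4916, 0.1672, 0.0455]
orientation: [-3.141, 0.033, -0.005]
force: [-0.0, -0.5, 7.1]
gripper_width: 0.0383
```

jog_arm --pt "0 0 0 0 0" --pt "0 0 0 0 -1" --pt "0 0 0 0 -1" --pt "0 0 0 0 -1" --pt "0 0 0 0 -1" --pt "0 0 0 0 -1" --pt "0 0 -3 0 -1" --pt "0 0 -7 0 -1" --pt "0 0 -11 0 -1" --pt "0 0 -15.5 0 -1" --pt "0 0 -15.5 0 -1" --pt "0 0 -15.5 0 -1"

```text
t: 16.12
eef_pos: [0.4902, 0.1671, 0.1986]
orientation: [3.141, -0.033, -0.002]
force: [-0.2, -0.8, -0.3]
gripper_width: 0.0856
```

```bash
python3 snap.py sq3; python3 - <<'E'
from g import *
rel(*pick["jar"],.2,a)
E
```

```text
pos [0.4902 0.1671 0.1981] jaw -0.021 toolz [-0.003 -0.    -1.   ] j6 0.12 -> shift cm [ 3.29 42.95 -0.19] turn -0.359 w 0.0855 F [ 0.6 -0.6  1. ] t 16.23
```

View pics/sq3.png

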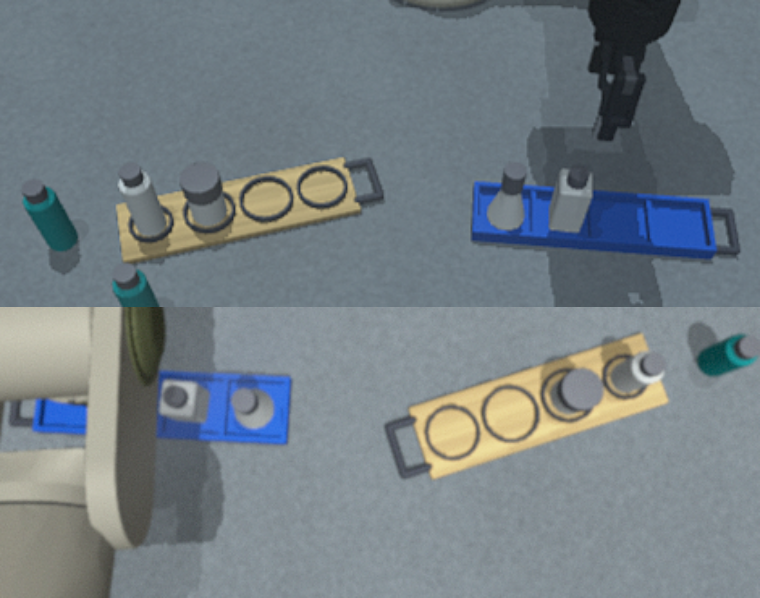

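Square stands in its well at (572,205), with the flask undisturbed. Next is the jar.

jog_arm --pt "0.4 6 0 -0.1 -1" --pt "0.9 12 0 -0.2 -1" --pt "1.4 18 0 -0.3 -1" --pt "1.9 24 0 -0.36 -1" --pt "2.4 30 0 -0.36 -1" --pt "2.8 36 0 -0.36 -1" --pt "3.3 41 0 -0.36 -1" --pt "3.3 43 0 -0.36 -1" --pt "3.3 43 0 -0.36 -1" --pt "3.3 43 0 -0.36 -1" --pt "3.3 43 0 -0.36 -1"

```text
t: 17.6
eef_pos: [0.5148, -0.262, 0.1995]
orientation: [-3.096, -0.533, -0.0]
force: [-0.6, -0.3, 0.6]
gripper_width: 0.0852
```

```bash
python3 - <<'E'
from g import *
rel(*pick["jar"],.043,a)
E
```

```text
pos [ 0.5148 -0.262   0.1995] jaw 0.341 toolz [-0.  0. -1.] j6 -1.02 -> shift cm [-0.11  0.07 15.65] turn 0.003 w 0.0852 F [-0.6 -0.3  0.6] t 17.6
```

jog_arm --pt "-0.1 0.1 4 0 -1" --pt "-0.1 0.1 8 0 -1" --pt "-0.1 0.1 12 0 -1" --pt "-0.1 0.1 15.6 0 -1" --pt "-0.1 0.1 15.6 0 -1" --pt "-0.1 0.1 15.6 0 1" --pt "-0.1 0.1 15.6 0 1" --pt "-0.1 0.1 15.6 0 1" --pt "-0.1 0.1 15.6 0 1" --pt "-0.1 0.1 15.6 0 1" --pt "-0.1 0.1 15.6 0 1" --pt "-0.1 0.1 14.6 0 1" --pt "-0.1 0.1 12 0 1" --pt "-0.1 0.1 8 0 1" --pt "-0.1 0.1 4 0 1" --pt "-0.1 0.1 1 0 1" --pt "-0.1 0.1 0 0 1" --pt "-0.1 0.1 0 0 1" --pt "-0.1 0.1 0 0 1"

```text
t: 19.98
eef_pos: [0.5136, -0.2644, 0.1979]
orientation: [-3.095, -0.53, 0.003]
force: [-0.3, 0.8, -1.3]
gripper_width: 0.0454
```

```bash
python3 snap.py jar1; python3 - <<'E'
from g import *
rel(*place["jar"],.2,b)
E
```

```text
pos [ 0.5137 -0.2645  0.1981] jaw 0.339 toolz [-0.002  0.001 -1.   ] j6 -1.02 -> shift cm [ 14.6  -47.94  -0.11] turn 0.36 w 0.0449 F [-0.1  0.5 -2. ] t 20.07
```

View pics/jar1.png

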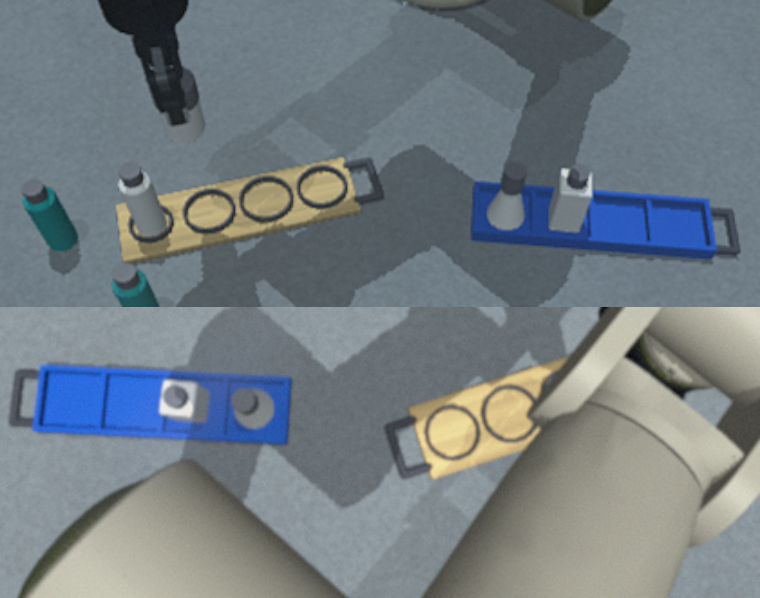

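The jar is held upright at (185,110), with only the white tall left on the carrier at (145,205).

jog_arm --pt "2 -5 0 0.1 1" --pt "3.5 -11 0 0.2 1" --pt "5.2 -17 0 0.3 1" --pt "7 -23 0 0.36 1" --pt "8.8 -29 0 0.36 1" --pt "10.6 -35 0 0.36 1" --pt "12.5 -41 0 0.36 1" --pt "14 -46 0 0.36 1" --pt "14.6 -48 0 0.36 1" --pt "14.6 -48 0 0.36 1" --pt "14.6 -48 0 0.36 1" --pt "14.6 -48 0 0.36 1"

```text
t: 21.58
eef_pos: [0.4923, 0.2355, 0.1992]
orientation: [3.141, -0.035, -0.0]
force: [-0.6, 0.1, -1.7]
gripper_width: 0.0445
```

```bash
python3 - <<'E'
from g import *
rel(*place["jar"],.039,b)
from h import *
for n in("scene","top"):
    c=pickle.load(open(n+"_jar1.pkl","rb"));W=cloud(c)
    m=(c["z_map"]>0)&(W[...,2]>.03)&(W[...,0]>.43)&(W[...,0]<.55)&(W[...,1]>.05)&(W[...,1]<.35)&(W[...,2]<.12)
    k,l,st,ce=cv2.connectedComponentsWithStats(m.astype('uint8'),connectivity=4)
    for i in range(1,k):
        if st[i,4]>40:
            P=W[l==i];zt=np.percentile(P[:,2],97);T=P[P[:,2]>zt-.006]
            q=cv2.minEnclosingCircle(T[:,:2].astype('float32'))[0]-C
            print(n,round(zt,4),"cooler xy mm",np.round([1000*(q@[Y[1],-Y[0]]),1000*(q@Y)],1))
E
```

```text
pos [0.4923 0.2355 0.1992] jaw -0.022 toolz [-0. -0. -1.] j6 0.25 -> shift cm [-0.02 -0.07 16.02] turn -0.001 w 0.0445 F [-0.6  0.1 -1.7] t 21.57
scene 0.0977 cooler xy mm [   0.9 -105.5]
scene 0.1019 cooler xy mm [  0.6 -34.6]
top 0.1026 cooler xy mm [  1.  -30.6]
top 0.0981 cooler xy mm [   0.6 -102.7]
```

jog_arm --pt "0 -0.1 4 0 1" --pt "0 -0.1 8 0 1" --pt "0 -0.1 12 0 1" --pt "0 -0.1 14.5 0 1" --pt "0 -0.1 15.3 0 1" --pt "0 -0.1 15.6 0 1" --pt "0 -0.1 15.9 0 1" --pt "0 -0.1 15.9 0 1" --pt "0 -0.1 15.9 0 1"

```text
t: 22.7
eef_pos: [0.4927, 0.2376, 0.0411]
orientation: [-3.141, 0.033, -0.003]
force: [0.7, 0.5, 2.6]
gripper_width: 0.045
```

jog_arm --pt "0 0 0 0 0" --pt "0 0 0 0 -1" --pt "0 0 0 0 -1" --pt "0 0 0 0 -1" --pt "0 0 0 0 -1" --pt "0 0 0 0 -1" --pt "0 0 -3 0 -1" --pt "0 0 -7 0 -1" --pt "0 0 -11 0 -1" --pt "0 0 -16 0 -1" --pt "0 0 -16 0 -1" --pt "0 0 -16 0 -1"

```text
t: 24.2
eef_pos: [0.4917, 0.2374, 0.1997]
orientation: [3.141, -0.033, -0.002]
force: [0.1, -0.2, -0.7]
gripper_width: 0.0855
```

```bash
python3 snap.py jar3; python3 - <<'E'
from g import *
rel(*pick["tall"],.2,a)
E
```

```text
pos [0.4916 0.2374 0.199 ] jaw -0.021 toolz [-0.002 -0.001 -1.   ] j6 0.25 -> shift cm [ 5.73 56.49 -0.08] turn -0.359 w 0.0851 F [-0.4  0.5 -0.4] t 24.3
```

View pics/jar3.png

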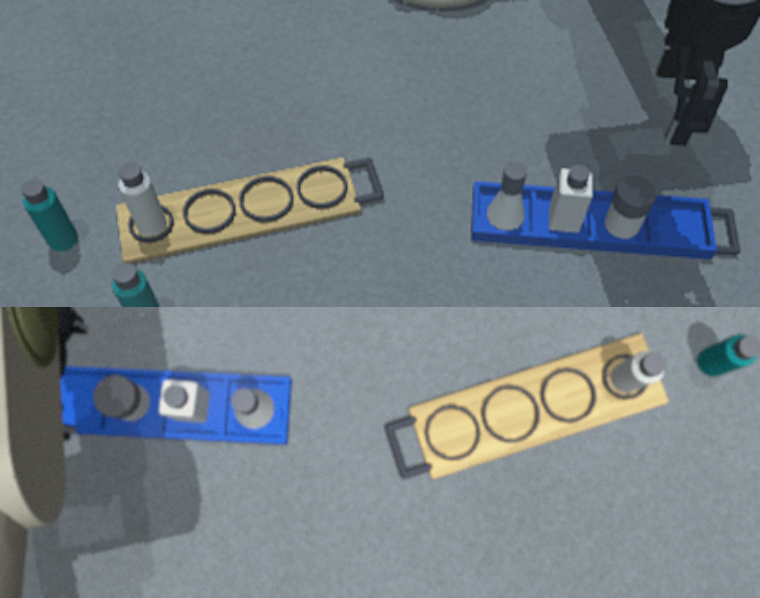

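The jar stands in the third well at (630,208). Now the white tall in its ring, the last bottle. The turquoise ones are about 105 and 115 mm away, so they are clear of the open fingers.

jog_arm --pt "0.6 6 0 -0.1 -1" --pt "1.2 12 0 -0.2 -1" --pt "1.8 18 0 -0.3 -1" --pt "2.4 24 0 -0.36 -1" --pt "3.0 30 0 -0.36 -1" --pt "3.6 36 0 -0.36 -1" --pt "4.2 42 0 -0.36 -1" --pt "4.8 48 0 -0.36 -1" --pt "5.4 53 0 -0.36 -1" --pt "5.7 56.5 0 -0.36 -1" --pt "5.7 56.5 0 -0.36 -1" --pt "5.7 56.5 0 -0.36 -1" --pt "5.7 56.5 0 -0.36 -1"

```text
t: 25.92
eef_pos: [0.5373, -0.3273, 0.2002]
orientation: [-3.096, -0.532, 0.001]
force: [-0.6, 0.5, 0.8]
gripper_width: 0.0855
```

```bash
python3 - <<'E'
from g import *
rel(*pick["tall"],.053,a)
E
```

```text
pos [ 0.5373 -0.3273  0.2002] jaw 0.34 toolz [-0.  0. -1.] j6 -1.08 -> shift cm [-0.07  0.12 14.72] turn 0.002 w 0.0855 F [-0.6  0.5  0.8] t 25.93
```

jog_arm --pt "-0.1 0.1 4 0 -1" --pt "-0.1 0.1 8 0 -1" --pt "-0.1 0.1 12 0 -1" --pt "-0.1 0.1 14.7 0 -1" --pt "-0.1 0.1 14.7 0 -1" --pt "-0.1 0.1 14.7 0 1" --pt "-0.1 0.1 14.7 0 1" --pt "-0.1 0.1 14.7 0 1" --pt "-0.1 0.1 14.7 0 1" --pt "-0.1 0.1 14.7 0 1" --pt "-0.1 0.1 14.7 0 1" --pt "-0.1 0.1 14.7 0 1" --pt "-0.1 0.1 13.7 0 1" --pt "-0.1 0.1 11 0 1" --pt "-0.1 0.1 7 0 1" --pt "-0.1 0.1 3 0 1" --pt "-0.1 0.1 0 0 1" --pt "-0.1 0.1 0 0 1" --pt "-0.1 0.1 0 0 1"

```text
t: 28.3
eef_pos: [0.5362, -0.3295, 0.1991]
orientation: [-3.095, -0.53, 0.002]
force: [0.5, 0.4, -1.1]
gripper_width: 0.035
```

```bash
python3 snap.py tall1; python3 - <<'E'
from g import *
rel(*place["tall"],.2,b)
E
```

```text
pos [ 0.5362 -0.3295  0.1987] jaw 0.339 toolz [-0.002  0.002 -1.   ] j6 -1.08 -> shift cm [ 1.711e+01 -6.137e+01  1.000e-02] turn 0.36 w 0.035 F [ 0.  -0.4 -0.7] t 28.4
```

View pics/tall1.png

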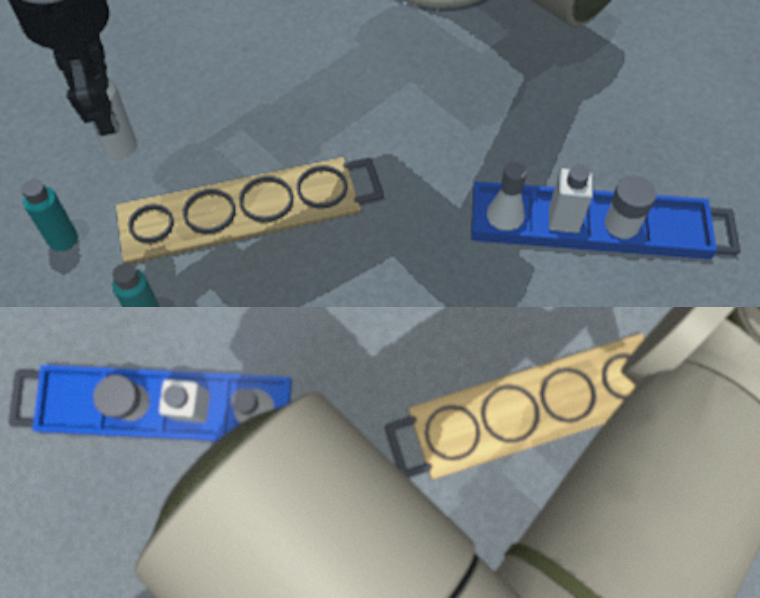

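The tall is held upright at (115,120), the carrier is empty, and three bottles stand in the cooler.

jog_arm --pt "1.7 -5 0 0.1 1" --pt "3.2 -11 0 0.2 1" --pt "4.8 -17 0 0.3 1" --pt "6.4 -23 0 0.36 1" --pt "8.1 -29 0 0.36 1" --pt "9.8 -35 0 0.36 1" --pt "11.5 -41 0 0.36 1" --pt "13.2 -47 0 0.36 1" --pt "14.8 -53 0 0.36 1" --pt "16.4 -58.5 0 0.36 1" --pt "17.1 -61.4 0 0.36 1" --pt "17.1 -61.4 0 0.36 1" --pt "17.1 -61.4 0 0.36 1" --pt "17.1 -61.4 0 0.36 1"

```text
t: 30.15
eef_pos: [0.494, 0.305, 0.2002]
orientation: [3.141, -0.035, -0.001]
force: [-0.5, -0.2, -1.3]
gripper_width: 0.0352
```

```bash
python3 - <<'E'
from g import *
rel(*place["tall"],.0485,b)
E
```

```text
pos [0.494  0.305  0.2002] jaw -0.022 toolz [-0. -0. -1.] j6 0.37 -> shift cm [-0.05 -0.12 15.17] turn -0.002 w 0.0352 F [-0.5 -0.2 -1.3] t 30.15
```

jog_arm --pt "-0.1 -0.1 4 0 1" --pt "-0.1 -0.1 8 0 1" --pt "-0.1 -0.1 12 0 1" --pt "-0.1 -0.1 14 0 1" --pt "-0.1 -0.1 14.6 0 1" --pt "-0.1 -0.1 14.9 0 1" --pt "-0.1 -0.1 15.1 0 1" --pt "-0.1 -0.1 15.1 0 1" --pt "-0.1 -0.1 15.1 0 1"

```text
t: 31.28
eef_pos: [0.4933, 0.3072, 0.0505]
orientation: [-3.141, 0.033, -0.003]
force: [-0.1, -0.9, 6.1]
gripper_width: 0.035
```

The 6 N upward force shows the tall is on the floor of its well. I'll release it, rise, and swing aside so the camera can see.

jog_arm --pt "0 0 0 0 0" --pt "0 0 0 0 -1" --pt "0 0 0 0 -1" --pt "0 0 0 0 -1" --pt "0 0 0 0 -1" --pt "0 0 0 0 -1" --pt "0 0 -3 0 -1" --pt "0 0 -7 0 -1" --pt "0 0 -11 0 -1" --pt "0 0 -15 0 -1" --pt "0 0 -15 0 -1" --pt "0 6 -15 0 -1" --pt "-2 12 -15 0 -1" --pt "-4 18 -15 0 -1" --pt "-6 24 -15 0 -1" --pt "-8 30 -15 0 -1" --pt "-8 36 -15 0 -1" --pt "-8 42 -15 0 -1" --pt "-8 42 -15 0 -1" --pt "-8 42 -15 0 -1"

```text
t: 33.78
eef_pos: [0.4035, -0.1106, 0.1987]
orientation: [-3.14, 0.034, 0.002]
force: [-0.5, 0.5, -0.6]
gripper_width: 0.0853
```

```bash
python3 snap.py end; python3 - <<'E'
from g import *
from h import *
for n in("scene","top"):
    c=pickle.load(open(n+"_end.pkl","rb"));W=cloud(c)
    m=(c["z_map"]>0)&(W[...,2]>.03)&(W[...,0]>.43)&(W[...,0]<.55)&(W[...,1]>.05)&(W[...,1]<.35)&(W[...,2]<.12)
    k,l,st,ce=cv2.connectedComponentsWithStats(m.astype('uint8'),connectivity=4)
    for i in range(1,k):
        if st[i,4]>40:
            P=W[l==i];zt=np.percentile(P[:,2],97);T=P[P[:,2]>zt-.006]
            q=cv2.minEnclosingCircle(T[:,:2].astype('float32'))[0]-C
            print(n,round(zt,4),"cooler xy mm",np.round([1000*(q@[Y[1],-Y[0]]),1000*(q@Y)],1))
s=manip.read_state();print(s["t"],np.round(s["force"],1),s["eef_pos"])
E
```

```text
scene 0.0974 cooler xy mm [ 1.000e-01 -1.041e+02]
scene 0.1024 cooler xy mm [  0.2 -33.8]
scene 0.1122 cooler xy mm [  0.9 104.8]
scene 0.0785 cooler xy mm [ 0.9 36.5]
top 0.1124 cooler xy mm [  0.9 108. ]
top 0.0784 cooler xy mm [ 0.9 39.5]
top 0.1023 cooler xy mm [  1.2 -31.1]
top 0.0981 cooler xy mm [   0.6 -102.4]
33.875 [ 0.5 -0.   0.2] [ 0.40380757 -0.10983512  0.19901121]
```

View pics/end.png

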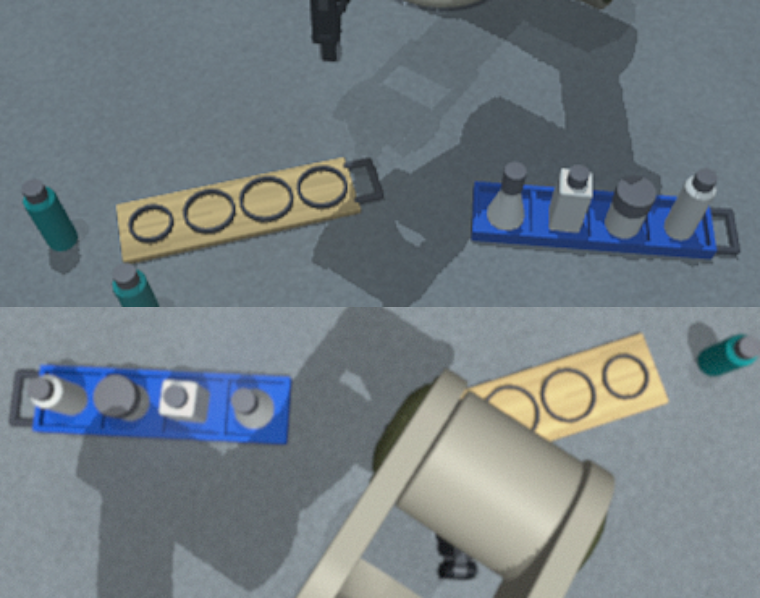

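The picture shows all four bottles upright in their wells, flask (507,200), square (572,200), jar (630,208) and tall (690,207). The tall is next to the handle, and the gripper is clear of everything.

```bash
python3 -c "
from plant import manip
print(manip.sign_off())"
```

```text
the job is handed in; nothing more can be done
None
```

I moved all four bottles into the cooler rack in reverse order and handed the job in at about 34 s of the 125 s allowed. From the rack's handle outward they stand tall, jar, square, flask. No verdict was reported.

- **Position:** in the last pictures the bottle tops lie within about 1 mm of the well centres across the rack. Along the rack they are within about 1.5 mm in the scene camera and 2.5–4.5 mm in the top camera, against the 15.5 mm allowed.
- **Height:** the tops measured 78–112 mm above the bench, within about 2 mm of bottles standing on the well floors (jar 2.4 mm high).
- **Disagreement:** the two cameras differ by about 2–3 mm along y throughout. I used the mean of the two, and none of the checks failed.
- **Other things:** no bottle tipped, the gripper touches nothing, and I never reached for the two turquoise look-alikes.

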